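# Level the trip balance with the mill charge

### The arm

A 6-joint arm with a two-finger parallel gripper is mounted at the origin on the work surface. World frame = base frame: x ahead of the robot, y to its left, z up, the work surface at z = 0. Lengths are in m, angles in rad, forces in N, time in s.
With the tool pointing down it reaches from about 0.4 to 0.825 m from the base axis. Payload 7 kg.
Tool frame: the origin (TCP) lies at the centre of the arm's flange, where the gripper is bolted on; the fingertips stand 178 mm ahead of it and the grasp point (between the pads) lies 159 mm ahead of it; z points along the fingers, y is the direction in which the jaws open and shut (so a half turn about z gives the same grasp; the last joint's range is limited). The gripper opens to 88 mm and grips with 3 to 60 N. Pads are 19 mm wide; open, the fingers measure 130 mm over their backs; the gripper's body (78 mm by 193 mm) begins 47 mm behind the grasp point.
Start: joints at [1.468, 0.359, 0.012, 0, -1.224, -0.288], TCP at [0.257, 0.624, 0.405] pointing down, gripper open.
Joint ranges: [-3.07, 3.07], [-1.43, 2.12], [-1.02, 1.25], [-3.03, 1.67], [-3.05, -0], [-3.03, 3.03]. Speed limits (rad/s): [2.39, 2.39, 3.01, 3.14, 3.14, 3.14].

### API

Orientations are given as [roll, pitch, yaw] about the fixed x, y, z axes, in that order (R = Rz(yaw) Ry(pitch) Rx(roll)).
In Python, from station import * gives the robot as it stands.
- The arm moves only by the tool send_rows, never from a script. Its argument "motion" is a list of rows, each an object with "offset": the shift along the tool's x, y, z in cm, a list of three; "turn": the turn about the tool's z in degrees. In form: [{"offset": [x, y, z], "turn": turn}, ...]. A call has 1 to 8 rows; each row is the pose to reach, as a shift and turn from the pose commanded when the call began, along the tool's axes at that moment; what a row does not reach only later rows make up. A row lasts 1/10 s, in which the tool goes at most 50 mm and 8.59 degrees, less where a joint would pass 70% of its speed; a pose out of reach is approached as far as the arm can. A call with a gripper value outside its range is refused whole. "hand" is the opening, from -1 (shut) to 1 (fully open), set as the call begins (left out, the last holds). The fingers move at their own pace and stop on an object; "squeeze" is the grip in N (left out, the last holds). Time passes only in rows, so rows that repeat a pose let the fingers close. It gives the time, the measured TCP pose, the force and the opening at its end, in the units of the state.
- get_state(): the state, without advancing time (a new reading comes with each control period).
- grab_frame(name): name is "side" or "top" or "wrist"; returns a dict with "frame" (400x640x3 uint8, blue, green, red), "range_z" (400x640 float32, m along the optical axis (not along the pixel's ray), 0 where there is no reading), "vertical_fov" (degrees; the focal length in pixels is half the picture's height over the tangent of half this angle, whatever the lens; pixels are square), "cx", "cy" (the principal point, pixels), "cam_to_world" (4x4, takes a point from camera to world coordinates). Camera axes: x right, y up, looking along -z (the intrinsics and any distortion apply to the point x, -y, -z); pixel columns grow to the right and rows downward; lengths in m; the calibration is good to about 2 mm. A picture is of the moment at which its call begins.
- job_done(): hands the job in, once; it reports no verdict.
The state is a dict: "t": time; "q": joint angles; "qd": joint speeds; "joint_efforts": joint torques, N m; "eef_pos": TCP position; "ee_rot": TCP orientation; "force": force on the tool from outside, world axes, zero at the start; "moment": the same for the moment, N m; "width": finger opening in m.
Only numpy, scipy, OpenCV 4.12 (cv2) and the standard library are available. Lean on these libraries where they do the work, as an engineer would, in place of code of your own. Each camera call takes 0.05 s, during which the arm holds its last target. There are 200 camera calls.

### The job

The charge of white grinding cylinders for the two mill jars stands on the pans of the trip balance, badly split: move one cylinder across to the lighter pan so that the big one alone weighs against the two medium and the small one, setting it down gently. Then nudge the brass rider along the bar in front with a light fingertip touch, not pinching it, until the balance, left to itself, sits level and the remaining difference could be read off. Leave everything else on the bench where it is.

Things in the scene. Friction and masses are not known exactly. Their poses are not given: they have to be found in the camera images.
- balance: Two-pan trip balance; its grey base, 170 x 340 mm, does not shift. Origin: centre of its underside, on the bench. x points from the graduated bar's side (robot's side) to the back, y towards the left pan, z up. The beam turns about an x axis 85 mm up. Pan centres at x = 0, y = +130 and -130 mm. Bar along y at x = -120 mm, its top 82 mm up when level, 40 mm clear of the pans. Pointer in the middle, 180 mm high.
- beam (a joint): Beam tilt in rad: 0 level, positive = left (+y) pan up; rubber stops at +-0.1. Pans stay horizontal (13 mm up or down at the stops) and where a load stands on one does not matter. It comes to rest within 1.5 s of being let go. Off the stops, 0.01 rad means 3 g too much on the lower pan. While anything touches rider or pans the tilt says nothing: a push on the rider drives it to a stop.
- pan_left_top (a point): Centre of the upper face of the left (+y) pan: a flat steel plate 160 mm across, 4 mm thick, no rim, 105 mm above the bench when level. The pan rises and sinks with the beam. It may bear 20 N in all: pressing a load on it, or dropping one from 10 mm, exceeds that.
- pan_right_top (a point): Centre of the upper face of the right (-y) pan; otherwise as the left one.
- rider_knob (a point): Brass rider, 120 g: saddle 26 mm along the bar x 22 mm, with an upright knob 16 mm across and 30 mm tall. Point: knob's centre, half-way up, 21 mm above the beam's axis (106 mm up when level); saddle's top 15 mm below it. It tilts with the beam. Rider, beam and pans are delicate: at most 10 N from the hand. Push the knob sideways, slower than 50 mm/s; never pinch it.
- rider (a joint): Place of the rider along the bar in m: 0 in the middle, + towards the left pan, end stops at +-0.1. It starts at 0.065 to 0.09. It slides against 3 N of friction plus 30 N per m/s and stays where left. 10 mm towards a pan is worth 9 g on that pan: 0.03 rad of tilt off the stops. With new cylinders, split as asked, level is at 0; with these worn ones within 52 mm of that.
- big_mid (a point): White alumina grinding cylinder of the mill charge, 47 mm in diameter and 47 mm tall, about 292 g (worn, so up to 8 % off), standing upright on a pan. This point: its centre, half-way up. It starts with a medium one on the heavier pan, the lower one.
- small_mid (a point): White alumina grinding cylinder of the mill charge, 26 mm in diameter and 26 mm tall, about 50 g (worn, so up to 8 % off), standing upright on a pan. This point: its centre, half-way up. It shares the lighter pan with a medium one.
- medium_a_mid (a point): White alumina grinding cylinder of the mill charge, 35 mm in diameter and 35 mm tall, about 121 g (worn, so up to 8 % off), standing upright on a pan. This point: its centre, half-way up. One medium cylinder stands on each pan; this one starts beside the big one.
- medium_b_mid (a point): White alumina grinding cylinder of the mill charge, 35 mm in diameter and 35 mm tall, about 121 g (worn, so up to 8 % off), standing upright on a pan. This point: its centre, half-way up. One medium cylinder stands on each pan; this one starts beside the small one.
- glaze_jar_mid (a point): Amber lidded glaze jar, 64 mm across, 80 mm tall, to the left; bystander. Its centre.
- clay_ring_mid (a point): Flat terracotta ring, 80 mm across, 18 mm high, to the left; bystander. Its centre.
- brush_grip (a point): Brush, 190 mm long, lying to the right; bystander. Middle of its handle.
Mind the look-alikes: they are no part of the job. What is shaped like the part that bears medium_b_mid but blue, green or orange is not meant.

How it is judged:
On the way:
1. one cylinder is set down on the other pan: the big one stands alone on its pan, the two medium and the small one on the other, all let go (((horizontal distance between big_mid and pan_left_top below 0.07 m and horizontal distance between each of small_mid, medium_a_mid, medium_b_mid and pan_right_top below 0.07 m) or (horizontal distance between big_mid and pan_right_top below 0.07 m and horizontal distance between each of small_mid, medium_a_mid, medium_b_mid and pan_left_top below 0.07 m)) and z of each of big_mid, small_mid, medium_a_mid, medium_b_mid in the frame of balance above 0.095 m and contact force between the fingers and big below 0.05 N and contact force between the fingers and small below 0.05 N and contact force between the fingers and medium_a below 0.05 N and contact force between the fingers and medium_b below 0.05 N and linear speed of each of big, small, medium_a, medium_b below 0.02 m/s), for 0.2 s.
At the end, for the whole second after the job is handed in: The big cylinder alone on one pan, both medium ones and the small one on the other, each centred within 70 mm of its pan's centre, all at rest; the beam free, at rest and level within 0.015 rad (pans within 4 mm of one height) (((horizontal distance between big_mid and pan_left_top below 0.07 m and horizontal distance between each of small_mid, medium_a_mid, medium_b_mid and pan_right_top below 0.07 m) or (horizontal distance between big_mid and pan_right_top below 0.07 m and horizontal distance between each of small_mid, medium_a_mid, medium_b_mid and pan_left_top below 0.07 m)) and value of joint beam between -0.015 and 0.015 rad and velocity of joint beam between -0.03 and 0.03 rad/s and z of each of big_mid, small_mid, medium_a_mid, medium_b_mid in the frame of balance above 0.095 m and linear speed of each of big, small, medium_a, medium_b below 0.02 m/s); the robot touches nothing.
It fails at once if the hand presses the rider, the beam or a pan with more than 10 N (contact force between any of the fingers, the arm and beam above 10 N).
It fails at once if a pan bears more than 20 N (load pressed on or dropped) (contact force between any of pan_left, pan_right and anything else above 20 N).
It fails at once if something else on the bench is moved by more than 30 mm (distance of any of spare_a_mid, spare_b_mid, mill_jar_mid, glaze_jar_mid, oxide_bottle_mid, clay_cup_rim, clay_ring_mid, brush_grip from where it was at the start of the episode above 0.03 m).
It also fails if it takes over 67 s, if anything falls off the work surface, if the arm or the gripper's body presses on something with over 40 N, if the wrist force passes 120 N, or if a joint passes its speed limit or range.

## Working session

There is one attempt and no reset: what is moved stays moved. The work goes in short steps, Python scripts to look and compute and a tool call to move; the robot and the scene stay as the last step left them, time stands still between calls to the robot, and variables do not carry over. Pictures are saved under pics/ and viewed, about 8 in all and at most 12, crops included, and the job is handed in when it is done.

Besides the shell and the picture viewer there is one more tool, called after "Call:" as name(argument=value, ...) on one line, values as JSON. send_rows: Moves the arm, as the interface text tells. Its arguments: {"type":"object","properties":{"motion":{"type":"array"},"hand":{"type":"number"},"squeeze":{"type":"number"}},"required":["motion"]}

```bash
mkdir -p pics; ls; cat > h.py <<'E'
from station import *
import numpy as np, cv2
from scipy.spatial.transform import Rotation as R
def shot(n,save=None):
    g=grab_frame(n); np.savez('pics/%s.npz'%(save or n),**g)
    if save: cv2.imwrite('pics/%s.png'%save,g['frame'])
    return g
def load(s): return dict(np.load('pics/%s.npz'%s))
def pt(g,u,v,z=None):
    f=200/np.tan(np.radians(float(g['vertical_fov']))/2)
    d=np.array([(u-g['cx'])/f,-(v-g['cy'])/f,-1.])
    M=g['cam_to_world']
    if z is None:
        p=np.median(g['range_z'][int(v)-1:int(v)+2,int(u)-1:int(u)+2]); return M[:3,:3]@(d*p)+M[:3,3]
    w=M[:3,:3]@d; return M[:3,3]+w*(z-M[2,3])/w[2]
E
python3 - <<'E'
from h import *
s=get_state(); print(s)
for n in('side','top'):
    g=shot(n,n+'0'); print(n,{k:g[k] for k in('vertical_fov','cx','cy','cam_to_world')},[k for k in g])
a=cv2.imread('pics/side0.png');b=cv2.imread('pics/top0.png')
E
```

```text
pics
{'t': 0.0, 'q': array([ 1.46809452e+00,  3.59388421e-01,  1.10631157e-02, -3.40367623e-04,
       -1.22408068e+00, -2.88123933e-01]), 'qd': array([ 0.00020636,  0.00122821, -0.00044014,  0.00013405, -0.00083813,
       -0.00023189]), 'joint_efforts': array([ 1.28761814e-03, -5.82714915e+01,  2.93049502e+01,  6.99714258e+00,
        6.76459749e-03, -1.57782697e-04]), 'eef_pos': array([0.25705685, 0.62393229, 0.40372506]), 'ee_rot': array([ 3.13995842e+00, -1.50656108e-04, -3.90941531e-01]), 'force': array([-0.33330701, -0.00462263, -0.75873796]), 'moment': array([-0.04669488,  0.01532292,  0.05713236]), 'width': 0.08765990060252546}
side {'vertical_fov': 54.436178785919004, 'cx': 313.1949402908926, 'cy': 201.05936070723408, 'cam_to_world': array([[ 0.94790621,  0.14805354, -0.28205313,  0.27856167],
       [-0.3182423 ,  0.47901697, -0.81808593, -0.85618399],
       [ 0.01398771,  0.86522997,  0.50118006,  0.64432555],
       [ 0.        ,  0.        ,  0.        ,  1.        ]])} ['frame', 'range_z', 'vertical_fov', 'cx', 'cy', 'cam_to_world']
top {'vertical_fov': 54.235313295864536, 'cx': 316.9849302633083, 'cy': 205.32246293137882, 'cam_to_world': array([[-1.90135272e-02,  9.74972527e-01, -2.21510853e-01,
         3.12806198e-01],
       [-9.99818758e-01, -1.83264305e-02,  5.15692506e-03,
         2.63747313e-02],
       [ 9.68357006e-04,  2.21568757e-01,  9.75144270e-01,
         1.28932323e+00],
       [ 0.00000000e+00,  0.00000000e+00,  0.00000000e+00,
         1.00000000e+00]])} ['frame', 'range_z', 'vertical_fov', 'cx', 'cy', 'cam_to_world']
```

View pics/top0.png

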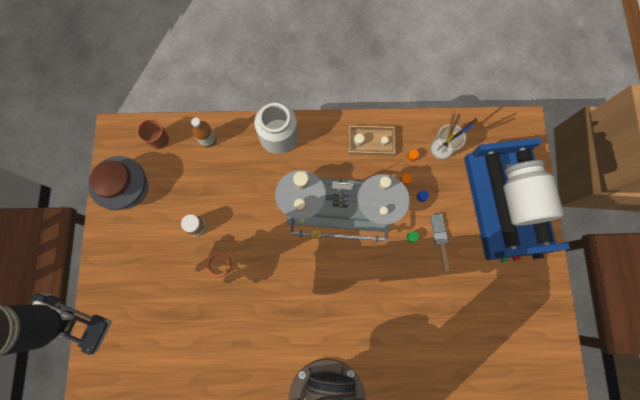

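View pics/side0.png

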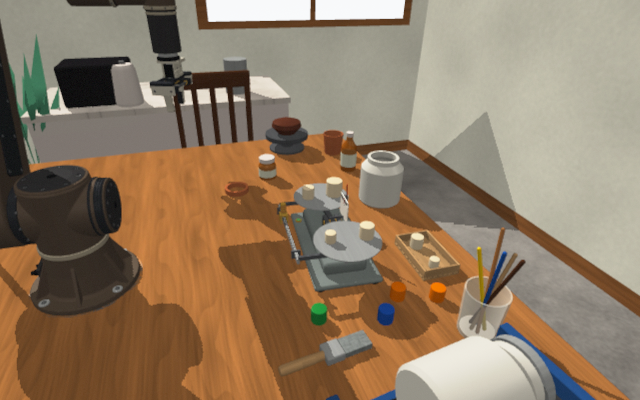

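Top view: four white cylinders on the pans at (301,180), (299,204), (385,182) and (383,211). Look-alikes are the tray spares at (360,139) and (385,140), orange (414,155) and (407,179), blue (422,196) and green (413,237). The rider is near (316,233). Next I'll take enlarged crops.

```bash
python3 - <<'E'
from h import *
t=load('top0');s=load('side0')
a=cv2.resize(t['frame'][160:250,265:425],None,fx=5,fy=5,interpolation=2)[:, :800]
b=cv2.resize(s['frame'][170:295,270:400],None,fx=4,fy=4,interpolation=2)
cv2.imwrite('pics/c1.png',a);cv2.imwrite('pics/c2.png',b)
for u,v in((301,180),(299,204),(385,182),(383,211),(283,190),(315,190),(301,192),(370,195),(402,198),(384,196),(316,233),(345,237),(345,210)): print(u,v,pt(t,u,v).round(4))
E
```

```text
301 180 [0.6548 0.0678 0.1384]
299 204 [0.582  0.0751 0.1272]
385 182 [ 0.6397 -0.187   0.1518]
383 211 [ 0.5518 -0.1772  0.1441]
283 190 [0.6364 0.1268 0.093 ]
315 190 [0.6344 0.0254 0.0934]
301 192 [0.6287 0.0698 0.0932]
370 195 [ 0.6088 -0.1446  0.117 ]
402 198 [ 0.597  -0.2427  0.1186]
384 196 [ 0.6049 -0.1879  0.1166]
316 233 [0.4937 0.0248 0.1134]
345 237 [ 0.4841 -0.0652  0.0832]
345 210 [ 0.576  -0.0704  0.0547]
```

View pics/c1.png

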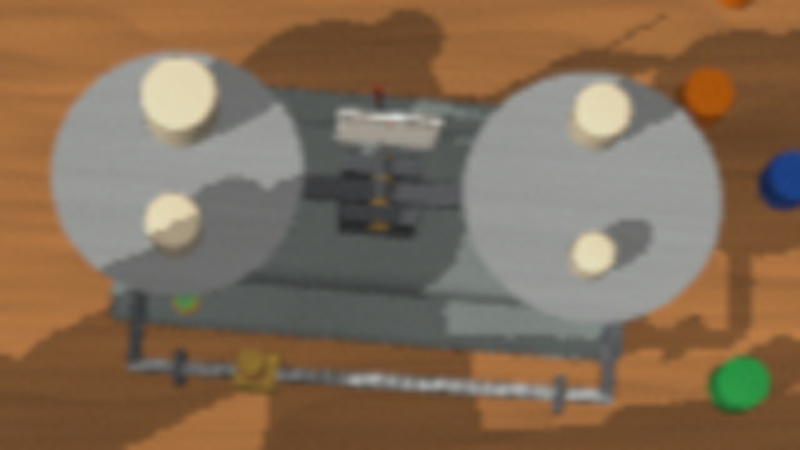

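View pics/c2.png

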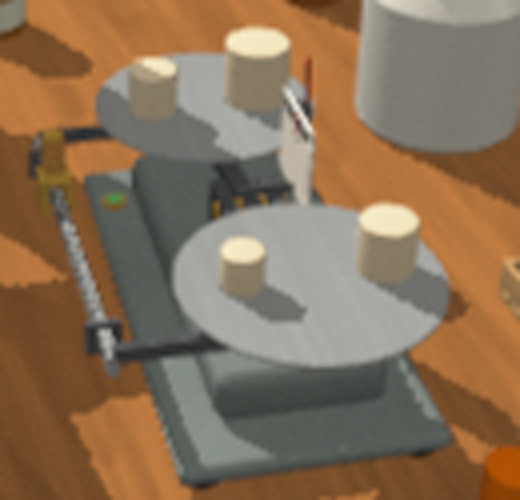

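Left pan is low (z≈0.093) and holds the big cylinder at the back and medium_a at the front, (299,204). The right pan (z≈0.117) holds medium_b and the small one. So medium_a goes left → right. Now I'll fit the positions and cross-check them in the side view.

```bash
cat >> h.py <<'E'
def cloud(g):
    f=200/np.tan(np.radians(float(g['vertical_fov']))/2)
    v,u=np.mgrid[0:400,0:640]; z=g['range_z']
    P=np.stack([(u-g['cx'])/f*z,-(v-g['cy'])/f*z,-z],-1)
    return P@g['cam_to_world'][:3,:3].T+g['cam_to_world'][:3,3]
def disc(P,c,r,z0,z1):
    m=(np.hypot(P[...,0]-c[0],P[...,1]-c[1])<r)&(P[...,2]>z0)&(P[...,2]<z1)
    Q=P[m]; (x,y),rr=cv2.minEnclosingCircle(Q[:,:2].astype(np.float32)); return np.round([x,y,rr,np.median(Q[:,2]),len(Q)],4), Q[:,:2].mean(0).round(4)
E
python3 - <<'E'
from h import *
for n in('top0','side0'):
    P=cloud(load(n)); print(n)
    for k,c,r,a,b in(('big',(.655,.068),.035,.132,.15),('ma',(.582,.075),.028,.122,.135),('mb',(.64,-.187),.028,.146,.16),('sm',(.552,-.177),.022,.138,.15),
      ('panL',(.62,.07),.1,.088,.098),('panR',(.6,-.19),.1,.112,.122),('knob',(.494,.025),.02,.105,.14),('bar',(.484,-.065),.06,.07,.09)):
        try: print(k,disc(P,c,r,a,b))
        except Exception as e: print(k,'none')
    print('knob px',[ (P[int(v),int(u)].round(3)) for u,v in ([(316,233),(314,233),(318,233)] if n=='top0' else [(283,206),(283,209),(283.5,213)])])
E
```

```text
top0
big (array([6.601e-01, 7.080e-02, 2.340e-02, 1.385e-01, 1.740e+02]), array([0.6594, 0.0713]))
ma (array([5.827e-01, 7.680e-02, 1.750e-02, 1.261e-01, 9.700e+01]), array([0.5823, 0.0762]))
mb (array([ 6.407e-01, -1.862e-01,  1.730e-02,  1.523e-01,  1.010e+02]), array([ 0.6399, -0.1853]))
sm (array([ 5.550e-01, -1.777e-01,  1.280e-02,  1.431e-01,  5.400e+01]), array([ 0.5543, -0.1774]))
panL (array([6.229e-01, 6.240e-02, 9.160e-02, 9.200e-02, 1.503e+03]), array([0.6174, 0.0737]))
panR (array([ 5.957e-01, -1.819e-01,  8.060e-02,  1.173e-01,  1.773e+03]), array([ 0.5926, -0.1823]))
knob (array([4.969e-01, 2.960e-02, 8.100e-03, 1.126e-01, 2.100e+01]), array([0.497 , 0.0307]))
bar (array([ 4.864e-01, -6.550e-02,  5.980e-02,  8.360e-02,  1.010e+02]), array([ 0.4868, -0.0615]))
knob px [array([0.494, 0.025, 0.112]), array([0.494, 0.031, 0.112]), array([0.498, 0.019, 0.086])]
side0
big (array([6.584e-01, 6.470e-02, 2.390e-02, 1.367e-01, 1.080e+02]), array([0.658 , 0.0614]))
ma (array([5.826e-01, 7.090e-02, 1.710e-02, 1.248e-01, 5.700e+01]), array([0.5811, 0.069 ]))
mb (array([ 6.382e-01, -1.914e-01,  1.810e-02,  1.507e-01,  1.170e+02]), array([ 0.6384, -0.1939]))
sm (array([ 5.533e-01, -1.830e-01,  1.300e-02,  1.418e-01,  7.000e+01]), array([ 0.5526, -0.1848]))
panL (array([6.221e-01, 5.920e-02, 8.890e-02, 9.020e-02, 7.940e+02]), array([0.6108, 0.0549]))
panR (array([ 5.938e-01, -1.866e-01,  8.130e-02,  1.162e-01,  1.915e+03]), array([ 0.589 , -0.1964]))
knob (array([4.941e-01, 2.180e-02, 7.400e-03, 1.108e-01, 2.400e+01]), array([0.4945, 0.0214]))
bar (array([ 4.865e-01, -6.660e-02,  5.850e-02,  8.070e-02,  9.100e+01]), array([ 0.4851, -0.07  ]))
knob px [array([0.495, 0.019, 0.107]), array([0.495, 0.021, 0.097]), array([0.493, 0.015, 0.088])]
```

```bash
cat >> h.py <<'E'
def off(p,yaw):
    s=get_state(); M=R.from_euler('xyz',s['ee_rot']).as_matrix()
    o=M.T@(np.array(p)-s['eef_pos'])*100
    t=-np.degrees((yaw-s['ee_rot'][2]+np.pi)%(2*np.pi)-np.pi)
    print('t',s['t'],'pos',s['eef_pos'].round(4),'rot',s['ee_rot'].round(3),'F',s['force'].round(2),'w',round(s['width'],4)); print('offset',o.round(2),'turn',round(t,1))
E
python3 - <<'E'
from h import *
off([.582,.074,.39],-.09)
E
```

```text
t 0.1 pos [0.2571 0.6239 0.4038] rot [ 3.14  -0.    -0.391] F [ 0.22  0.27 -0.3 ] w 0.0879
offset [50.99 38.46  1.45] turn -17.2
```

Call:
send_rows(motion=[{"offset":[4,3,0],"turn":-1.5},{"offset":[8,6,0],"turn":-3},{"offset":[12,9,0],"turn":-4.5},{"offset":[16,12,0],"turn":-6},{"offset":[20,15,0],"turn":-7.5},{"offset":[24,18.1,0],"turn":-9},{"offset":[28,21.1,0],"turn":-10},{"offset":[32,24.1,0],"turn":-11}], hand=1, squeeze=10)

```text
t: 0.9
eef_pos: [0.4614, 0.2779, 0.4047]
ee_rot: [-3.142, 0.0, -0.198]
force: [0.3, 0.9, 0.7]
width: 0.0876
```

```bash
python3 - <<'E'
from h import *
off([.582,.074,.39],-.09)
E
```

```text
t 0.9 pos [0.4614 0.2779 0.4047] rot [-3.142  0.    -0.198] F [0.3  0.94 0.66] w 0.0876
offset [15.84 17.62  1.46] turn -6.2
```

Call:
send_rows(motion=[{"offset":[3,3.4,0],"turn":-1.5},{"offset":[6,6.7,0.5],"turn":-3},{"offset":[9.5,10.5,1],"turn":-4.5},{"offset":[12.5,14,1.2],"turn":-6.2},{"offset":[14.8,16.6,1.4],"turn":-6.2},{"offset":[15.8,17.6,1.4],"turn":-6.2},{"offset":[15.8,17.6,1.4],"turn":-6.2},{"offset":[15.8,17.6,1.4],"turn":-6.2}])

```text
t: 1.7
eef_pos: [0.5808, 0.0763, 0.3903]
ee_rot: [3.141, 0.001, -0.091]
force: [-1.3, 0.1, -0.4]
width: 0.0877
```

```bash
python3 - <<'E'
from h import *
off([.582,.074,.277],-.09)
g=shot('wrist','w1'); P=cloud(g); print(g['cam_to_world'].round(3))
for k,c,r,a,b in(('ma',(.582,.074),.028,.119,.135),('big',(.659,.068),.035,.132,.15),('panL',(.62,.07),.1,.085,.098),('knob',(.494,.025),.03,.1,.14),):
        try: print(k,disc(P,c,r,a,b))
        except Exception as e: print(k,'none')
E
```

```text
t 1.7 pos [0.5808 0.0763 0.3903] rot [ 3.141e+00  1.000e-03 -9.100e-02] F [-1.28  0.11 -0.45] w 0.0877
offset [ 0.14  0.22 11.33] turn -0.1
[[-0.091  0.959  0.268  0.652]
 [-0.996 -0.087 -0.024  0.07 ]
 [ 0.001 -0.269  0.963  0.37 ]
 [ 0.     0.     0.     1.   ]]
ma (array([5.828e-01, 7.330e-02, 1.750e-02, 1.268e-01, 1.761e+03]), array([0.5839, 0.0732]))
big (array([6.601e-01, 6.840e-02, 2.350e-02, 1.389e-01, 4.420e+03]), array([0.6604, 0.0683]))
panL (array([6.1930e-01, 6.0800e-02, 9.0900e-02, 9.2000e-02, 2.7159e+04]), array([0.6235, 0.07  ]))
knob (array([ 0.,  0.,  0., nan,  0.]), array([nan, nan]))
  return _methods._mean(a, axis=axis, dtype=dtype,
  ret = ret.dtype.type(ret / rcount)
h.py:23: RuntimeWarning: Mean of empty slice.
  Q=P[m]; (x,y),rr=cv2.minEnclosingCircle(Q[:,:2].astype(np.float32)); return np.round([x,y,rr,np.median(Q[:,2]),len(Q)],4), Q[:,:2].mean(0).round(4)
  ret = um.true_divide(
```

View pics/w1.png

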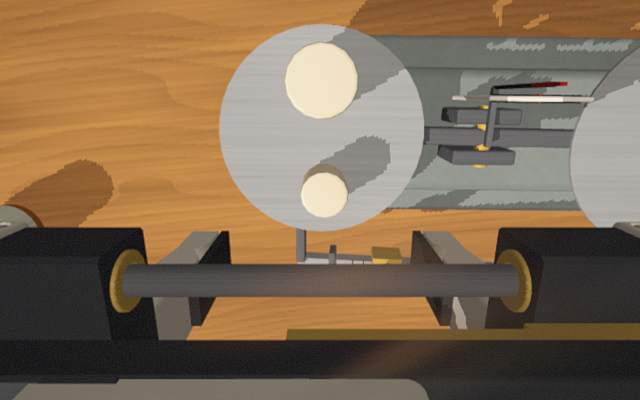

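medium_a stands at (324,193) in the wrist view. Its centre (0.583, 0.073), top at 0.127 and radius of 17.5 mm agree with the other views. Descending.

Call:
send_rows(motion=[{"offset":[0.2,0.3,2],"turn":0},{"offset":[0.2,0.3,5],"turn":0},{"offset":[0.2,0.3,8],"turn":0},{"offset":[0.2,0.3,10],"turn":0},{"offset":[0.2,0.3,11],"turn":0},{"offset":[0.2,0.3,11.3],"turn":0},{"offset":[0.2,0.3,11.3],"turn":0}])

```text
t: 2.45
eef_pos: [0.5829, 0.0737, 0.2782]
ee_rot: [-3.142, -0.001, -0.09]
force: [-0.7, 0.7, 1.1]
width: 0.0879
```

Call:
send_rows(motion=[{"offset":[0,0,0],"turn":0},{"offset":[0,0,0],"turn":0},{"offset":[0,0,0],"turn":0},{"offset":[0,0,0],"turn":0},{"offset":[0,0,0],"turn":0},{"offset":[0,0,0],"turn":0}], hand=-1, squeeze=10)

```text
t: 3.05
eef_pos: [0.5828, 0.0729, 0.2777]
ee_rot: [-3.142, -0.0, -0.091]
force: [0.6, 0.4, 0.1]
width: 0.045
```

Call:
send_rows(motion=[{"offset":[0,0,0],"turn":0},{"offset":[0,0,0],"turn":0},{"offset":[0,0,0],"turn":0},{"offset":[0,0,0],"turn":0}])

```text
t: 3.45
eef_pos: [0.5827, 0.0729, 0.2777]
ee_rot: [3.142, 0.0, -0.091]
force: [-0.0, -1.2, -0.5]
width: 0.0346
```

Call:
send_rows(motion=[{"offset":[0,0,-0.5],"turn":0},{"offset":[0,0,-1.5],"turn":0},{"offset":[0,0,-3.5],"turn":0},{"offset":[0,0,-6],"turn":0},{"offset":[0,0,-9],"turn":0},{"offset":[0,0,-11],"turn":0},{"offset":[0,0,-11.5],"turn":0}])

```text
t: 4.15
eef_pos: [0.5832, 0.0731, 0.3963]
ee_rot: [-3.139, -0.005, -0.09]
force: [1.0, 0.1, -0.4]
width: 0.0348
```

```bash
python3 - <<'E'
from h import *
off([.592,-.222,.395],-.09)
E
```

```text
t 4.15 pos [0.5832 0.0731 0.3963] rot [-3.139 -0.005 -0.09 ] F [ 1.04  0.06 -0.39] w 0.0348
offset [ 3.54 29.31  0.08] turn -0.0
```

Call:
send_rows(motion=[{"offset":[0.3,2.5,0],"turn":0},{"offset":[0.8,6.5,0],"turn":0},{"offset":[1.3,10.5,0],"turn":0},{"offset":[1.8,15,0],"turn":0},{"offset":[2.3,19.5,0],"turn":0},{"offset":[2.8,24,0],"turn":0},{"offset":[3.3,27.5,0],"turn":0},{"offset":[3.5,29.3,0],"turn":0}])

```text
t: 4.95
eef_pos: [0.5906, -0.2247, 0.3917]
ee_rot: [3.142, 0.002, -0.093]
force: [-0.3, 1.1, -0.8]
width: 0.0349
```

Call:
send_rows(motion=[{"offset":[0,0,0],"turn":0},{"offset":[0,0,0],"turn":0}])

```text
t: 5.15
eef_pos: [0.5908, -0.2222, 0.3919]
ee_rot: [-3.141, 0.001, -0.092]
force: [-0.6, 0.4, -2.1]
width: 0.0346
```

```bash
python3 - <<'E'
from h import *
off([.592,-.222,.307],-.09)
g=shot('wrist','w2'); P=cloud(g)
for k,c,r,a,b in(('mb',(.640,-.189),.03,.144,.16),('sm',(.554,-.18),.03,.135,.15),('panR',(.595,-.184),.1,.112,.122)):
    print(k,disc(P,c,r,a,b))
E
```

```text
t 5.15 pos [ 0.5908 -0.2222  0.3919] rot [-3.141e+00  1.000e-03 -9.200e-02] F [-0.61  0.38 -2.07] w 0.0346
offset [ 0.13 -0.03  8.49] turn -0.1
mb (array([ 6.403e-01, -1.895e-01,  1.750e-02,  1.527e-01,  2.468e+03]), array([ 0.641 , -0.1902]))
sm (array([ 0.,  0.,  0., nan,  0.]), array([nan, nan]))
panR (array([ 5.9440e-01, -1.8560e-01,  8.0200e-02,  1.1800e-01,  2.3321e+04]), array([ 0.615 , -0.1873]))
  return _methods._mean(a, axis=axis, dtype=dtype,
  ret = ret.dtype.type(ret / rcount)
h.py:23: RuntimeWarning: Mean of empty slice.
  Q=P[m]; (x,y),rr=cv2.minEnclosingCircle(Q[:,:2].astype(np.float32)); return np.round([x,y,rr,np.median(Q[:,2]),len(Q)],4), Q[:,:2].mean(0).round(4)
  ret = um.true_divide(
```

View pics/w2.png

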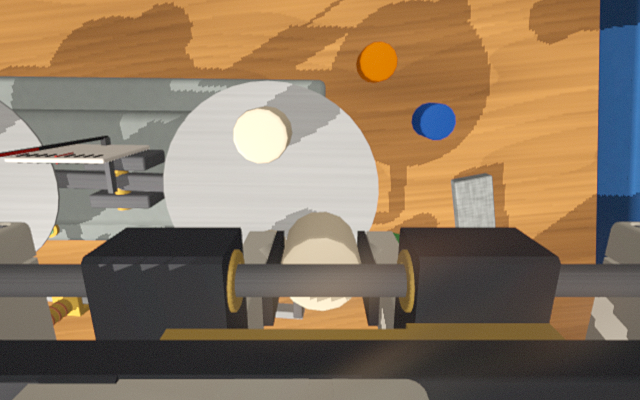

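The wrist view shows medium_a held upright at (320,260). Pan area beneath is free, with medium_b at (261,135). Lowering.

Call:
send_rows(motion=[{"offset":[0.1,0,2],"turn":0},{"offset":[0.1,0,4.5],"turn":0},{"offset":[0.1,0,6.5],"turn":0},{"offset":[0.1,0,7.8],"turn":0},{"offset":[0.1,0,8.2],"turn":0},{"offset":[0.1,0,8.5],"turn":0},{"offset":[0.1,0,8.5],"turn":0},{"offset":[0.1,0,8.5],"turn":0}])

```text
t: 6.0
eef_pos: [0.5924, -0.2221, 0.3086]
ee_rot: [3.141, -0.002, -0.09]
force: [0.9, -0.8, -0.9]
width: 0.0345
```

Call:
send_rows(motion=[{"offset":[0,0,0.1],"turn":0},{"offset":[0,0,0.2],"turn":0},{"offset":[0,0,0.3],"turn":0},{"offset":[0,0,0.35],"turn":0},{"offset":[0,0,0.4],"turn":0},{"offset":[0,0,0.45],"turn":0},{"offset":[0,0,0.45],"turn":0},{"offset":[0,0,0.45],"turn":0}])

```text
t: 6.8
eef_pos: [0.5921, -0.2221, 0.3033]
ee_rot: [3.141, -0.0, -0.09]
force: [-0.1, -0.4, 0.6]
width: 0.0348
```

```bash
python3 - <<'E'
from h import *
off([.592,-.222,.3035],-.09)
g=shot('side','s2'); P=cloud(g)
print(disc(P,(.592,-.225),.02,.12,.17),disc(P,(.595,-.185),.1,.111,.122))
cv2.imwrite('pics/s2c.png',cv2.resize(g['frame'][170:295,270:420],None,fx=5,fy=4.8,interpolation=2))
E
```

```text
t 6.8 pos [ 0.5921 -0.2221  0.3033] rot [ 3.141 -0.    -0.09 ] F [-0.05 -0.43  0.6 ] w 0.0348
offset [-0.01 -0.01 -0.02] turn -0.0
(array([ 5.784e-01, -2.268e-01,  1.070e-02,  1.352e-01,  7.100e+01]), array([ 0.5767, -0.2274])) (array([ 5.938e-01, -1.870e-01,  8.120e-02,  1.159e-01,  1.213e+03]), array([ 0.5714, -0.2032]))
```

View pics/s2c.png

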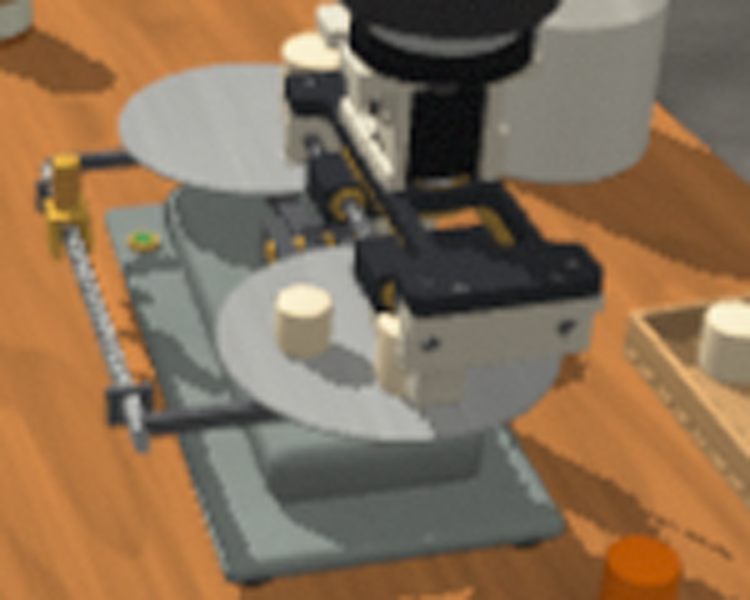

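The cylinder is on the pan or within 1 mm of it, with no collision visible. Releasing.

Call:
send_rows(motion=[{"offset":[0,0,0],"turn":0},{"offset":[0,0,0],"turn":0},{"offset":[0,0,0],"turn":0},{"offset":[0,0,0],"turn":0},{"offset":[0,0,0],"turn":0}], hand=0.3)

```text
t: 7.35
eef_pos: [0.5921, -0.2221, 0.3032]
ee_rot: [3.142, -0.0, -0.091]
force: [0.5, -0.2, -0.1]
width: 0.0567
```

Call:
send_rows(motion=[{"offset":[0,0,-0.5],"turn":0},{"offset":[0,0,-1.5],"turn":0},{"offset":[0,0,-3.5],"turn":0},{"offset":[0,0,-6.5],"turn":0},{"offset":[0,0,-9.5],"turn":0},{"offset":[0,0,-12],"turn":0},{"offset":[0,0,-13],"turn":0}])

```text
t: 8.05
eef_pos: [0.5923, -0.2223, 0.4373]
ee_rot: [3.141, -0.005, -0.09]
force: [0.2, 0.0, 0.2]
width: 0.0575
```

```bash
python3 - <<'E'
from h import *
off([.44,-.03,.43],-.09)
g=shot('top','t2'); P=cloud(g)
for n in('t2','s3'):
  if n=='s3': P=cloud(shot('side','s3'))
  for k,c,r,a,b in(('ma',(.592,-.225),.028,.145,.16),('mb',(.64,-.189),.026,.146,.16),('sm',(.552,-.18),.022,.138,.15),('panR',(.6,-.19),.1,.112,.122),('big',(.659,.068),.035,.132,.15)):
    print(k,disc(P,c,r,a,b))
E
```

```text
t 8.05 pos [ 0.5923 -0.2223  0.4373] rot [ 3.141 -0.005 -0.09 ] F [0.22 0.02 0.17] w 0.0575
offset [-16.91 -17.78   0.63] turn -0.0
ma (array([ 5.920e-01, -2.188e-01,  1.760e-02,  1.520e-01,  9.500e+01]), array([ 0.59  , -0.2183]))
mb (array([ 0.,  0.,  0., nan,  0.]), array([nan, nan]))
sm (array([ 5.535e-01, -1.795e-01,  1.170e-02,  1.431e-01,  3.900e+01]), array([ 0.5537, -0.1805]))
panR (array([ 5.950e-01, -1.833e-01,  7.940e-02,  1.175e-01,  6.120e+02]), array([ 0.5741, -0.2128]))
big (array([6.604e-01, 7.140e-02, 2.340e-02, 1.384e-01, 1.760e+02]), array([0.6595, 0.071 ]))
ma (array([ 5.915e-01, -2.243e-01,  1.910e-02,  1.505e-01,  1.360e+02]), array([ 0.5896, -0.227 ]))
mb (array([ 6.396e-01, -1.922e-01,  1.860e-02,  1.509e-01,  1.160e+02]), array([ 0.6383, -0.1943]))
sm (array([ 5.535e-01, -1.832e-01,  1.330e-02,  1.415e-01,  6.800e+01]), array([ 0.5532, -0.1845]))
panR (array([ 5.929e-01, -1.858e-01,  8.190e-02,  1.162e-01,  1.651e+03]), array([ 0.5868, -0.1959]))
big (array([6.612e-01, 6.260e-02, 2.530e-02, 1.365e-01, 1.050e+02]), array([0.658, 0.062]))
  return _methods._mean(a, axis=axis, dtype=dtype,
  ret = ret.dtype.type(ret / rcount)
h.py:23: RuntimeWarning: Mean of empty slice.
  Q=P[m]; (x,y),rr=cv2.minEnclosingCircle(Q[:,:2].astype(np.float32)); return np.round([x,y,rr,np.median(Q[:,2]),len(Q)],4), Q[:,:2].mean(0).round(4)
  ret = um.true_divide(
```

Cylinder placed at (0.592, −0.222) on the right pan; heights are as expected. For the rider I'll straddle the knob with the fingers 57 mm apart and push with one finger's face. First I measure the knob, the bar-end heights and the balance frame.

```bash
cat >> h.py <<'E'
O=np.array([.6062,-.0555]); A=-.0905
def bal(P): 
    c,s=np.cos(A),np.sin(A); d=P[...,:2]-O
    return np.stack([c*d[...,0]+s*d[...,1],-s*d[...,0]+c*d[...,1],P[...,2]],-1)
def wor(x,y): c,s=np.cos(A),np.sin(A); return O+[c*x-s*y,s*x+c*y]
def rider(g):
    B=bal(cloud(g)); m=(abs(B[...,0]+.12)<.03)&(abs(B[...,1])<.14)&(B[...,2]>.065)&(B[...,2]<.15)
    Q=B[m]
    for y in np.arange(-.14,.14,.01):
        q=Q[(Q[:,1]>=y)&(Q[:,1]<y+.01)]
        if len(q): print('%.2f x %.4f ymean %.4f zmax %.4f n%d'%(y,np.median(q[:,0]),q[:,1].mean(),q[:,2].max(),len(q)))
E
python3 - <<'E'
from h import *
for n in('top0','side0'): print(n);rider(load(n))
off([*wor(-.12,.07),.40],A)
E
```

```text
top0
-0.14 x -0.1206 ymean -0.1351 zmax 0.0991 n9
-0.13 x -0.1205 ymean -0.1258 zmax 0.0992 n10
-0.12 x -0.1202 ymean -0.1146 zmax 0.1018 n20
-0.11 x -0.1189 ymean -0.1045 zmax 0.0954 n11
-0.10 x -0.1200 ymean -0.0944 zmax 0.0934 n9
-0.09 x -0.1207 ymean -0.0850 zmax 0.0957 n10
-0.08 x -0.1192 ymean -0.0759 zmax 0.0918 n6
-0.07 x -0.1187 ymean -0.0647 zmax 0.0925 n11
-0.06 x -0.1192 ymean -0.0544 zmax 0.0908 n9
-0.05 x -0.1197 ymean -0.0448 zmax 0.0897 n10
-0.04 x -0.1199 ymean -0.0358 zmax 0.0891 n8
-0.03 x -0.1178 ymean -0.0246 zmax 0.0878 n11
-0.02 x -0.1181 ymean -0.0143 zmax 0.0857 n9
-0.01 x -0.1188 ymean -0.0051 zmax 0.0855 n9
0.00 x -0.1194 ymean 0.0052 zmax 0.0884 n9
0.01 x -0.1180 ymean 0.0152 zmax 0.0834 n8
0.02 x -0.1171 ymean 0.0262 zmax 0.0856 n9
0.03 x -0.1174 ymean 0.0355 zmax 0.0823 n9
0.04 x -0.1178 ymean 0.0448 zmax 0.0781 n9
0.05 x -0.1191 ymean 0.0554 zmax 0.0830 n10
0.06 x -0.1190 ymean 0.0647 zmax 0.1120 n23
0.07 x -0.1195 ymean 0.0757 zmax 0.1190 n25
0.08 x -0.1191 ymean 0.0845 zmax 0.1154 n16
0.09 x -0.1166 ymean 0.0953 zmax 0.0753 n6
0.10 x -0.1171 ymean 0.1
[... 744 characters left out ...]
9
-0.01 x -0.1195 ymean -0.0040 zmax 0.0808 n8
0.00 x -0.1195 ymean 0.0037 zmax 0.0815 n6
0.01 x -0.1190 ymean 0.0154 zmax 0.0803 n7
0.02 x -0.1188 ymean 0.0239 zmax 0.0788 n6
0.03 x -0.1206 ymean 0.0353 zmax 0.0776 n9
0.04 x -0.1185 ymean 0.0459 zmax 0.0772 n5
0.05 x -0.1174 ymean 0.0557 zmax 0.0913 n49
0.06 x -0.1182 ymean 0.0640 zmax 0.1137 n66
0.07 x -0.1249 ymean 0.0737 zmax 0.1124 n14
0.10 x -0.1200 ymean 0.1084 zmax 0.0687 n1
0.11 x -0.1234 ymean 0.1148 zmax 0.0711 n8
0.12 x -0.1198 ymean 0.1250 zmax 0.0691 n3
0.13 x -0.1185 ymean 0.1359 zmax 0.0678 n2
t 8.15 pos [ 0.5922 -0.2221  0.4354] rot [ 3.142 -0.004 -0.091] F [-0.27  0.33 -0.93] w 0.0569
offset [-12.12 -23.72   3.49] turn -0.0
```

Call:
send_rows(motion=[{"offset":[-1,-2,0],"turn":0},{"offset":[-3,-6,0],"turn":0},{"offset":[-5,-10,0],"turn":0},{"offset":[-7,-14,0.5],"turn":0},{"offset":[-9,-18,1.5],"turn":0},{"offset":[-11,-21.5,2.5],"turn":0},{"offset":[-12.1,-23.7,3.5],"turn":0},{"offset":[-12.1,-23.7,3.5],"turn":0}])

```text
t: 8.95
eef_pos: [0.4912, 0.0268, 0.3959]
ee_rot: [3.141, 0.004, -0.088]
force: [0.1, -0.7, 0.8]
width: 0.057
```

```bash
python3 - <<'E'
from h import *
off([*wor(-.12,.07),.281],A)
E
```

```text
t 8.95 pos [0.4912 0.0268 0.3959] rot [ 3.141  0.004 -0.088] F [ 0.13 -0.71  0.82] w 0.057
offset [ 0.24  0.15 11.49] turn 0.2
```

Call:
send_rows(motion=[{"offset":[0,0,2],"turn":0},{"offset":[0,0,5],"turn":0},{"offset":[0,0,8],"turn":0},{"offset":[0,0,10],"turn":0},{"offset":[0,0,11],"turn":0},{"offset":[0,0,11.3],"turn":0},{"offset":[0,0,11.3],"turn":0}])

```text
t: 9.65
eef_pos: [0.4933, 0.0247, 0.2852]
ee_rot: [3.141, 0.0, -0.091]
force: [0.1, -0.7, -0.1]
width: 0.057
```

```bash
python3 - <<'E'
from h import *
s=get_state(); print('bal',bal(s['eef_pos']))
off([*wor(-.12,.0),.281],A)
g=shot('side','s4'); cv2.imwrite('pics/s4c.png',cv2.resize(g['frame'][170:295,250:400],None,fx=5,fy=4.8,interpolation=2))
E
```

```text
bal [-0.11969679  0.06968708  0.28519543]
t 9.65 pos [0.4933 0.0247 0.2852] rot [ 3.141  0.    -0.091] F [ 0.13 -0.71 -0.11] w 0.057
offset [-0.03  6.97  0.42] turn -0.0
```

View pics/s4c.png

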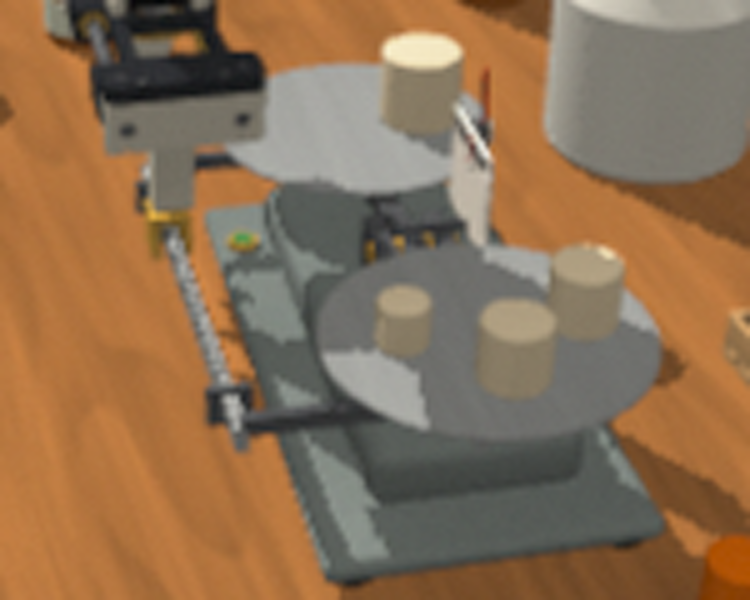

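View: one finger hides the knob's right side at (172,180) and the knob is straddled. The three cylinders stand on the right pan, the big one alone on the left. Pushing right slowly.

Call:
send_rows(motion=[{"offset":[0,0.5,0.4],"turn":0},{"offset":[0,1.0,0.4],"turn":0},{"offset":[0,1.3,0.4],"turn":0},{"offset":[0,1.5,0.4],"turn":0},{"offset":[0,1.7,0.4],"turn":0},{"offset":[0,1.9,0.4],"turn":0},{"offset":[0,2.1,0.4],"turn":0},{"offset":[0,2.3,0.4],"turn":0}])

```text
t: 10.5
eef_pos: [0.4912, 0.0022, 0.2814]
ee_rot: [-3.141, -0.001, -0.09]
force: [-1.4, 5.0, 3.5]
width: 0.0569
```

Call:
send_rows(motion=[{"offset":[0,0.2,0],"turn":0},{"offset":[0,0.4,0],"turn":0},{"offset":[0,0.6,0],"turn":0},{"offset":[0,0.8,0],"turn":0},{"offset":[0,1.0,0],"turn":0},{"offset":[0,1.2,0],"turn":0},{"offset":[0,1.4,0],"turn":0},{"offset":[0,1.6,0],"turn":0}])

```text
t: 11.3
eef_pos: [0.4895, -0.0141, 0.2812]
ee_rot: [-3.142, -0.0, -0.091]
force: [0.4, 4.3, 3.6]
width: 0.057
```

Call:
send_rows(motion=[{"offset":[0,0.2,-0.1],"turn":0},{"offset":[0,0.4,-0.2],"turn":0},{"offset":[0,0.6,-0.3],"turn":0},{"offset":[0,0.8,-0.3],"turn":0},{"offset":[0,1.0,-0.3],"turn":0},{"offset":[0,1.2,-0.3],"turn":0},{"offset":[0,1.4,-0.3],"turn":0},{"offset":[0,1.6,-0.3],"turn":0}])

```text
t: 12.1
eef_pos: [0.488, -0.0301, 0.2841]
ee_rot: [3.142, 0.0, -0.091]
force: [0.4, 4.1, 2.3]
width: 0.0571
```

Call:
send_rows(motion=[{"offset":[0,0.2,0],"turn":0},{"offset":[0,0.4,0],"turn":0},{"offset":[0,0.6,0],"turn":0},{"offset":[0,0.8,0],"turn":0},{"offset":[0,1.0,0],"turn":0},{"offset":[0,1.2,0],"turn":0},{"offset":[0,1.4,0],"turn":0},{"offset":[0,1.5,0],"turn":0}])

```text
t: 12.9
eef_pos: [0.4867, -0.0451, 0.2842]
ee_rot: [3.142, -0.0, -0.091]
force: [-0.7, 3.0, 3.0]
width: 0.0569
```

Call:
send_rows(motion=[{"offset":[0,-0.5,0],"turn":0},{"offset":[0,-1.3,0],"turn":0},{"offset":[0,-1.8,0],"turn":0},{"offset":[0,-1.8,0],"turn":0},{"offset":[0,-1.8,0],"turn":0},{"offset":[0,-1.8,0],"turn":0},{"offset":[0,-1.8,0],"turn":0},{"offset":[0,-1.8,0],"turn":0}])

```text
t: 13.7
eef_pos: [0.4883, -0.027, 0.2842]
ee_rot: [3.142, -0.0, -0.091]
force: [0.4, -0.3, -0.5]
width: 0.0569
```

Call:
send_rows(motion=[{"offset":[0,0,0],"turn":0},{"offset":[0,0,0],"turn":0},{"offset":[0,0,0],"turn":0},{"offset":[0,0,0],"turn":0},{"offset":[0,0,0],"turn":0},{"offset":[0,0,0],"turn":0},{"offset":[0,0,0],"turn":0},{"offset":[0,0,0],"turn":0}])

```text
t: 14.5
eef_pos: [0.4883, -0.0269, 0.2842]
ee_rot: [3.142, 0.0, -0.091]
force: [0.7, 0.3, -0.3]
width: 0.057
```

```bash
cat >> h.py <<'E'
def tilt(n,save):
    B=bal(cloud(shot(n,save))); r=[]
    for y0 in(.13,-.13):
        m=(np.hypot(B[...,0],B[...,1]-y0)<.07)&(B[...,2]>.085)&(B[...,2]<.123)
        z=B[m][:,2]; h,e=np.histogram(z,np.arange(.085,.1235,.001)); p=e[h.argmax()]+.0005
        r.append(np.median(z[abs(z-p)<.003]))
    print(n,'panL %.4f panR %.4f tilt %.4f'%(r[0],r[1],(r[0]-r[1])/.26))
E
python3 - <<'E'
from h import *
for n in('top0','side0','s4'):
    globals()['shot']=lambda a,b:load(b)
    import h; h.shot=lambda a,b:load(b); h.tilt('x',n)
E
python3 - <<'E'
from h import *
s=get_state(); print(s['t'],'bal',bal(s['eef_pos']),s['force'].round(2),s['width'])
tilt('side','s5');tilt('top','t5')
f=load('s5')['frame']; cv2.imwrite('pics/s5c.png',cv2.resize(f[170:295,250:400],None,fx=5,fy=4.8,interpolation=2))
E
```

```text
x panL 0.0922 panR 0.1174 tilt -0.0971
x panL 0.0901 panR 0.1162 tilt -0.1003
x panL 0.0899 panR 0.1161 tilt -0.1011
14.5 bal [-0.1199872   0.01782541  0.28417049] [ 0.65  0.35 -0.26] 0.056979382034289185
side panL 0.0915 panR 0.1147 tilt -0.0891
top panL 0.0934 panR 0.1162 tilt -0.0878
```

Off the stop now: tilt ≈ −0.089 with the left pan still heavy, so the rider needs about 29 mm more to the right.

Call:
send_rows(motion=[{"offset":[0,0.6,0],"turn":0},{"offset":[0,1.1,0],"turn":0},{"offset":[0,1.4,0],"turn":0},{"offset":[0,1.6,0],"turn":0},{"offset":[0,1.8,0],"turn":0},{"offset":[0,2.0,0],"turn":0},{"offset":[0,2.2,0],"turn":0},{"offset":[0,2.4,0],"turn":0}])

```text
t: 15.4
eef_pos: [0.4865, -0.0507, 0.2845]
ee_rot: [-3.141, -0.001, -0.09]
force: [0.9, 4.0, 2.9]
width: 0.0572
```

Call:
send_rows(motion=[{"offset":[0,0.2,0],"turn":0},{"offset":[0,0.4,0],"turn":0},{"offset":[0,0.6,0],"turn":0},{"offset":[0,0.8,0],"turn":0},{"offset":[0,1.0,0],"turn":0},{"offset":[0,1.2,0],"turn":0},{"offset":[0,1.4,0],"turn":0},{"offset":[0,1.6,0],"turn":0}])

```text
t: 16.2
eef_pos: [0.4847, -0.0669, 0.2842]
ee_rot: [-3.142, -0.0, -0.091]
force: [2.3, 2.5, 1.3]
width: 0.0571
```

Call:
send_rows(motion=[{"offset":[0,0.2,0],"turn":0},{"offset":[0,0.4,0],"turn":0},{"offset":[0,0.6,0],"turn":0},{"offset":[0,0.7,0],"turn":0},{"offset":[0,0.7,0],"turn":0}])

```text
t: 16.7
eef_pos: [0.484, -0.0739, 0.284]
ee_rot: [3.141, 0.0, -0.091]
force: [3.1, 3.1, 1.2]
width: 0.057
```

Call:
send_rows(motion=[{"offset":[0,-0.5,0],"turn":0},{"offset":[0,-1.3,0],"turn":0},{"offset":[0,-1.8,0],"turn":0},{"offset":[0,-1.8,0],"turn":0},{"offset":[0,-1.8,0],"turn":0},{"offset":[0,-1.8,0],"turn":0},{"offset":[0,-1.8,0],"turn":0},{"offset":[0,-1.8,0],"turn":0}])

```text
t: 17.5
eef_pos: [0.4856, -0.0559, 0.2842]
ee_rot: [3.142, 0.0, -0.091]
force: [-1.2, 0.5, -0.5]
width: 0.0564
```

Call:
send_rows(motion=[{"offset":[0,0,0],"turn":0},{"offset":[0,0,0],"turn":0},{"offset":[0,0,0],"turn":0},{"offset":[0,0,0],"turn":0},{"offset":[0,0,0],"turn":0},{"offset":[0,0,0],"turn":0},{"offset":[0,0,0],"turn":0},{"offset":[0,0,0],"turn":0}])

```text
t: 18.3
eef_pos: [0.4857, -0.0558, 0.2842]
ee_rot: [3.142, 0.0, -0.091]
force: [0.5, -0.0, 0.5]
width: 0.0566
```

```bash
python3 - <<'E'
from h import *
s=get_state(); print(s['t'],'bal',bal(s['eef_pos']),s['force'].round(2),s['width'])
tilt('side','s6');tilt('top','t6')
f=load('s6')['frame']; cv2.imwrite('pics/s6c.png',cv2.resize(f[170:295,250:400],None,fx=5,fy=4.8,interpolation=2))
E
```

```text
18.3 bal [-0.11999948 -0.01116636  0.2841571 ] [ 0.47 -0.02  0.52] 0.05662458616227598
side panL 0.1013 panR 0.1049 tilt -0.0137
top panL 0.1032 panR 0.1058 tilt -0.0100
```

View pics/s6c.png

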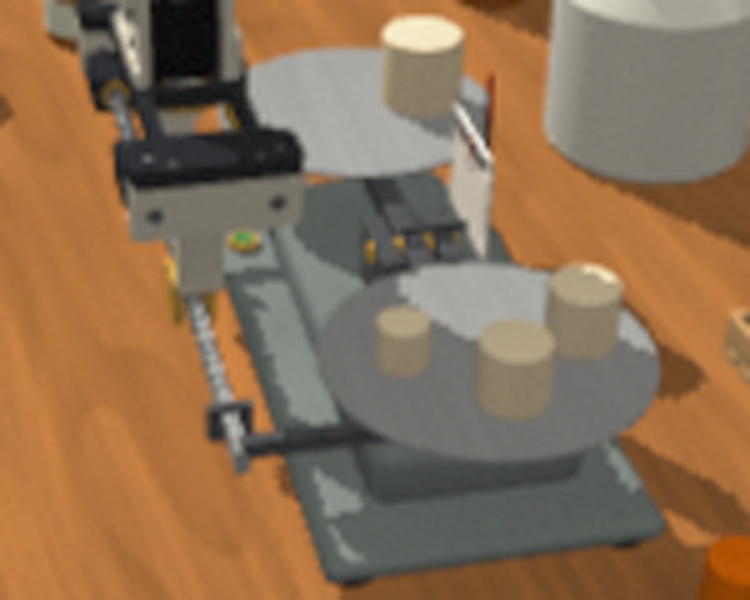

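Level to about −0.012 rad; one more 4 mm nudge to the right.

Call:
send_rows(motion=[{"offset":[0,0.6,0],"turn":0},{"offset":[0,1.1,0],"turn":0},{"offset":[0,1.4,0],"turn":0},{"offset":[0,1.6,0],"turn":0},{"offset":[0,1.8,0],"turn":0},{"offset":[0,2.0,0],"turn":0},{"offset":[0,2.2,0],"turn":0},{"offset":[0,2.2,0],"turn":0}])

```text
t: 19.2
eef_pos: [0.4836, -0.0778, 0.284]
ee_rot: [-3.142, 0.0, -0.091]
force: [0.3, 2.7, -2.6]
width: 0.057
```

Call:
send_rows(motion=[{"offset":[0,-0.5,0],"turn":0},{"offset":[0,-1.3,0],"turn":0},{"offset":[0,-2,0],"turn":0},{"offset":[0,-2,0],"turn":0},{"offset":[0,-2,0],"turn":0},{"offset":[0,-2,0],"turn":0},{"offset":[0,-2,0],"turn":0},{"offset":[0,-2,0],"turn":0}])

```text
t: 20.0
eef_pos: [0.4855, -0.0579, 0.2842]
ee_rot: [-3.142, -0.0, -0.091]
force: [-0.7, 0.5, 0.6]
width: 0.0568
```

Call:
send_rows(motion=[{"offset":[0,0,0],"turn":0},{"offset":[0,0,0],"turn":0},{"offset":[0,0,0],"turn":0},{"offset":[0,0,0],"turn":0},{"offset":[0,0,0],"turn":0},{"offset":[0,0,0],"turn":0},{"offset":[0,0,0],"turn":0},{"offset":[0,0,0],"turn":0}])

```text
t: 20.8
eef_pos: [0.4855, -0.0578, 0.2842]
ee_rot: [3.142, -0.0, -0.091]
force: [0.1, 0.3, -0.3]
width: 0.0571
```

```bash
python3 - <<'E'
from h import *
s=get_state(); print(s['t'],'bal',bal(s['eef_pos']),s['force'].round(2),s['width'])
tilt('side','s7');tilt('top','t7')
E
```

```text
20.8 bal [-0.11997823 -0.01316101  0.28416375] [ 0.14  0.29 -0.32] 0.05708349973938564
side panL 0.1028 panR 0.1034 tilt -0.0022
top panL 0.1045 panR 0.1046 tilt -0.0003
```

Level. Raising the hand straight up, clear of the knob, then a last check.

Call:
send_rows(motion=[{"offset":[0,0,-0.5],"turn":0},{"offset":[0,0,-2],"turn":0},{"offset":[0,0,-4],"turn":0},{"offset":[0,0,-7],"turn":0},{"offset":[0,0,-10],"turn":0},{"offset":[0,0,-12],"turn":0},{"offset":[0,0,-12.5],"turn":0},{"offset":[0,0,-12.5],"turn":0}])

```text
t: 21.7
eef_pos: [0.4855, -0.0578, 0.4099]
ee_rot: [-3.141, -0.002, -0.091]
force: [0.1, 0.4, 0.2]
width: 0.057
```

Call:
send_rows(motion=[{"offset":[0,0,0],"turn":0},{"offset":[0,0,0],"turn":0},{"offset":[0,0,0],"turn":0},{"offset":[0,0,0],"turn":0},{"offset":[0,0,0],"turn":0},{"offset":[0,0,0],"turn":0},{"offset":[0,0,0],"turn":0},{"offset":[0,0,0],"turn":0}])

```text
t: 22.5
eef_pos: [0.4855, -0.0577, 0.4092]
ee_rot: [-3.142, 0.0, -0.091]
force: [0.1, 0.7, 0.2]
width: 0.0572
```

```bash
python3 - <<'E'
from h import *
s=get_state(); print(s['t'],s['eef_pos'],s['force'].round(2))
tilt('side','s8');tilt('top','t8')
B=bal(cloud(load('s8')))
for k,c,r,a,b in(('ma',(-.0,-.168),.024,.132,.145),('mb',(.046,-.13),.024,.132,.145),('sm',(-.04,-.13),.022,.124,.135),('big',(.043,.125),.03,.143,.155)): print(k,disc(B,c,r,a,b)[0])
E
```

```text
22.5 [ 0.48551056 -0.05773922  0.40915918] [0.08 0.7  0.24]
side panL 0.1027 panR 0.1033 tilt -0.0023
top panL 0.1053 panR 0.1051 tilt 0.0008
ma [-1.000e-03 -1.712e-01  1.820e-02  1.376e-01  1.350e+02]
mb [ 4.490e-02 -1.330e-01  1.770e-02  1.379e-01  1.250e+02]
sm [-4.060e-02 -1.330e-01  1.420e-02  1.288e-01  7.200e+01]
big [4.490e-02 1.265e-01 2.470e-02 1.491e-01 1.190e+02]
```

All cylinders are within 70 mm of their pan centres, the beam is level and the hand is clear.

```bash
python3 -c "
from station import *
print(job_done())"
```

```text
the job is handed in; nothing more can be done
None
```

I moved the medium cylinder that stood beside the big one across to the lighter right pan. The big one is now alone on the left pan against the two mediums and the small one. I then nudged the brass rider to the right in three slow pushes with one finger's face, without pinching it. I handed the job in at about 22.5 s of the 67 s allowed.

- **Level:** with the hand clear and the beam left to settle, the side camera reads a tilt of −0.002 rad and the top camera +0.001 rad (limit ±0.015).
- **Cylinders:** all four stand upright, within about 45 mm of their pan centres (limit 70 mm).
- **Forces:** the wrist readings at the end of each push stayed at or below about 6 N (limit 10 N). I read them only at the end of each move, so peaks in between are unchecked. The push readings also showed up to 3.6 N upward on the fingers; I raised them 3 mm, but it stayed at up to 3 N in later pushes.
- **Camera disagreement:** the side and top cameras differed by about 5 mm sideways and 2 mm in height. The wrist camera settled the grasp point.
- **Not checked:** I did not re-measure the other things on the bench at the end. The hand stayed above or clear of them throughout.

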